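Touch-test the red paint and stop the drying timer

ROBOT

A 7-joint arm with a two-finger parallel gripper is mounted at the origin on the work surface. World frame = base frame: x ahead of the robot, y to its left, z up, the work surface at z = 0. Lengths are in m, angles in rad, forces in N, time in s.
With the tool pointing down it reaches from about 0.4 to 0.85 m from the base axis. Payload 4.5 kg.
Tool frame: the origin (TCP) lies at the very end of the fingers, on their centre line; the grasp point (between the pads) lies 19 mm behind it (tcp_to_grasp is the z of the grasp point in the tool frame, in m); z points along the fingers, y is the line along which they close (so a half turn about z gives the same grasp; the last joint's range is limited). The gripper opens to 88 mm and grips with 3 to 60 N. Pads are 18 mm wide; open, the fingers measure 123 mm over their backs; the gripper's body (75 mm by 187 mm) begins 45 mm behind the grasp point.
Start: joints at [1.361, 0.689, -0.195, 1.565, 0.157, 0.902, -0.215], TCP at [0.151, -0.607, 0.239] pointing down, gripper open.
Joint ranges: [-3.01, 3.01], [-0.46, 2.08], [-1.47, 1.51], [0.13, 2.56], [-1, 4.14], [0.04, 2.09], [-2.66, 2.66]. Speed limits (rad/s): [2.57, 2.57, 3.14, 3.14, 3.14, 3.14, 3.14].

INTERFACE

Orientations are given as a unit quaternion [x, y, z, w].
In Python, from plant import * gives the robot as it stands. The module is installed in compiled form; this text tells all that it offers.
- The arm moves only by the shell command python3 -m jog 'ROWS' [OPENING] [FORCE]. ROWS is JSON, a list that holds one entry, the list of rows, each a list of 6 numbers: the shift along the tool's x, y, z in m, then the turn, a rotation vector about the tool's x, y, z in rad. In form: [[[dx, dy, dz, ax, ay, az], ...]]. A call has 1 to 12 rows; each row shifts and turns the commanded pose from where the row before left it, along the tool's axes as they then stand; what a row does not reach is not made up. A row lasts 1/8 s, in which the tool goes at most 62.5 mm and 10.7 degrees, less where a joint would pass 70% of its speed; a pose out of reach is approached as far as the arm can. A call with a gripper value outside its range is refused whole. OPENING is the finger opening in m, from 0 to 0.0881, set as the call begins (- or left out, the last holds). The fingers move at their own pace and stop on an object; FORCE is the grip in N (left out, the last holds). Time passes only in rows, so rows that do not move let the fingers close. It gives the time, the measured TCP pose, the force, the opening and the grip force at its end, in the units of the state.
- get_state(): the state, without advancing time (a new reading comes with each control period).
- snapshot(name): name is "side" or "top"; returns a dict with "frame" (384x512x3 uint8, red, green, blue), "mtx" (3x3 intrinsics, pixels), "xyz" and "orientation" of the camera in the world. Camera axes: x right, y down, z forward; pixel columns grow to the right and rows downward; lengths in m; the calibration is good to about 2 mm. A picture is of the moment at which its call begins. There is no depth.
- finish_job(): hands the job in; it is judged then, once.
The state is a dict: "clock": time; "q": joint angles; "qd": joint speeds; "joint_torque": joint torques, N m; "tool_pos": TCP position; "eef_rot": TCP orientation; "contact_force": force on the tool from outside, world axes, zero at the start; "moment": the same for the moment, N m; "opening": opening from 0.0 (shut) to 1.0 (fully open); "finger_force": force on a finger pad.
Only numpy, scipy, OpenCV 4.12 (cv2) and the standard library are available. Lean on these libraries where they do the work, as an engineer would, in place of code of your own. Each camera call takes 0.05 s, during which the arm holds its last target. There are 200 camera calls.

TASK

Check that the paint on the red model car body is dry: lay the fingertips lightly on its roof for a moment, without lifting or shifting it, and lift them off again. Then press the green button of the bench timer all the way in and let go, to stop the drying count. Leave the other car bodies, the other buttons and everything else on the bench alone.

Things in the scene. Friction and masses are not known exactly. Their poses are not given: they have to be found in the camera images.
- red_car: Red painted model car body, 145 long (its x, bonnet end at -x), 64 wide (y), 46 high at the roof; bonnet and boot 26 high. Origin: centre of its underside, z up. About 70 g, lying loose in the shallow grey tray (157 x 76, rim 6 above the car's underside) of a drying stand, underside 45 above the table. To be touched.
- red_stand: Grey drying stand under the red car, fixed to the bench; the other two are alike. Origin: centre of its underside. Its tray is carried on a spring plunger: under a fingertip on the roof, car and tray sink straight down together, starting at about half a newton and reaching a stop 12 lower at about 6 N, and rise again when let go.
- red_roof (a point): Middle of the red car's flat roof, on its surface, 91 above the table when not pressed; the roof is 66 long (car x) by 54 wide (car y).
- blue_car: Blue painted model car body, 145 long (its x, bonnet end at -x), 64 wide (y), 46 high at the roof; bonnet and boot 26 high. Origin: centre of its underside, z up. About 70 g, lying loose in the shallow grey tray (157 x 76, rim 6 above the car's underside) of a drying stand, underside 45 above the table. Leave alone.
- yellow_car: Yellow painted model car body, 145 long (its x, bonnet end at -x), 64 wide (y), 46 high at the roof; bonnet and boot 26 high. Origin: centre of its underside, z up. About 70 g, lying loose in the shallow grey tray (157 x 76, rim 6 above the car's underside) of a drying stand, underside 45 above the table. Leave alone.
- timer: Grey bench timer fixed to the bench, 170 (its x) x 100 (its y) x 36 high, dark display along its +y side, three round buttons in a row 20 to the -y side of its middle: orange at x -50, green at 0, white at +50. Origin: centre of its underside.
- green_btn_top (a point): Centre of the top face of the timer's green button, 24 in diameter, in a black collar 40 in diameter whose rim is 6 below the button's top; 54 above the table when out; moves down with the button.
- green_btn (a joint): Travel of the green button in metres: 0 out, 0.006 fully in. Spring return, from about 1 N to 4 N fully in.
- orange_btn (a joint): Travel of the orange button, 0 out to 0.006 in. Leave alone.
- white_btn (a joint): Travel of the white button, 0 out to 0.006 in. Leave alone.
- paint_rack: Fixed plywood rack with six paint jars, 160 (x) x 85 (y), 52 high. Origin: centre of its underside. Leave alone.
- paint_jar: Loose green glass paint jar with white cap, 36 diameter, 44 high. Origin: centre of its underside. Leave alone.
- glue_bottle: Loose small glue bottle with orange cap, 34 diameter, 68 high. Origin: centre of its underside. Leave alone.
- spare_wheel: Loose black model wheel with tyre lying flat, 62 diameter, 26 high. Origin: centre of its underside. Leave alone.
- screwdriver: Loose black-handled screwdriver, 150 long, lying along its x. Leave alone.
Things that resemble listed ones, but are neither listed nor needed, are in the scene too. What is shaped like the timer but pink, purple or turquoise is not meant.

How it is judged:
By the outcome, as a careful person would: the job done as asked, in the order asked, and still so for the second after the job is handed in, with the robot touching nothing.
It also fails if it takes over 42 s, if anything falls off the work surface, if the arm or the gripper's body presses on something with over 40 N, if the wrist force passes 120 N, or if a joint passes its speed limit or range.

## Working session

There is one attempt and no reset: what is moved stays moved. The work goes in short steps, Python scripts to look and compute and a shell command to move; the robot and the scene stay as the last step left them, time stands still between calls to the robot, and variables do not carry over. Pictures are saved under pics/ and viewed, at most 10 in all, crops included, and the job is handed in when it is done.

```bash
mkdir -p pics; cat > h.py <<'E'
from plant import *
import numpy as np, cv2
from scipy.spatial.transform import Rotation as R
def ray(s,u,v,z):
    d=R.from_quat(s["orientation"]).as_matrix()@np.linalg.inv(s["mtx"])@np.array([u,v,1.])
    o=np.array(s["xyz"]); return o+d*(z-o[2])/d[2]
def save(s,n): cv2.imwrite(f"pics/{n}.png",s["frame"][:,:,::-1])
E
python3 - <<'E'
from h import *
st=get_state(); print(st)
for n in("top","side"):
    s=snapshot(n); save(s,n+"0"); print(n,s["xyz"],s["orientation"],s["mtx"])
    np.save(n+"0.npy",s,allow_pickle=True)
E
```

```text
{'clock': 0.0, 'q': array([ 1.36081599,  0.68997876, -0.19451409,  1.56632905,  0.15733565,
        0.90250541, -0.21506962]), 'qd': array([ 0.00025535, -0.0007052 , -0.0003698 ,  0.00027601,  0.002799  ,
       -0.00087404, -0.00213203]), 'joint_torque': array([-9.82409692e-04, -5.27557075e+01, -1.26653966e+00, -1.53424805e+01,
       -5.24296355e-02,  6.61136190e-03,  1.64647836e-04]), 'tool_pos': array([ 0.15064976, -0.60592682,  0.2379173 ]), 'eef_rot': array([ 9.92571955e-01,  1.21655583e-01, -1.90447476e-04, -8.92474034e-04]), 'contact_force': array([-0.86937295,  0.56034188,  0.03907975]), 'moment': array([0.00261891, 0.03338094, 0.00218067]), 'finger_force': 0.0, 'opening': 0.9987530050044717}
top [ 0.28893348 -0.10928859  1.21609578] [-0.69438231  0.71383479 -0.05961462  0.06869638] [[363.42342944   0.         250.10527135]
 [  0.         363.42342944 197.22572296]
 [  0.           0.           1.        ]]
side [0.29795977 0.59109136 0.89478941] [-0.11846986  0.93158592 -0.34105007  0.04239589] [[385.02579841   0.         258.23120446]
 [  0.         385.02579841 198.49557723]
 [  0.           0.           1.        ]]
```

View pics/top0.png

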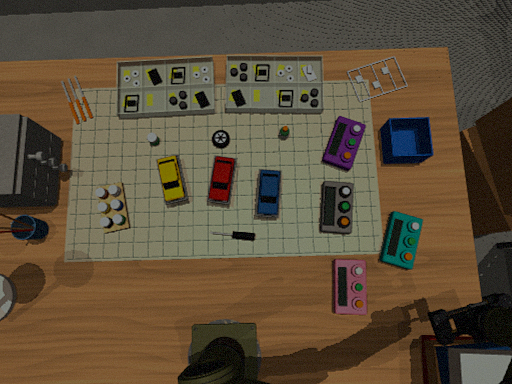

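View pics/side0.png

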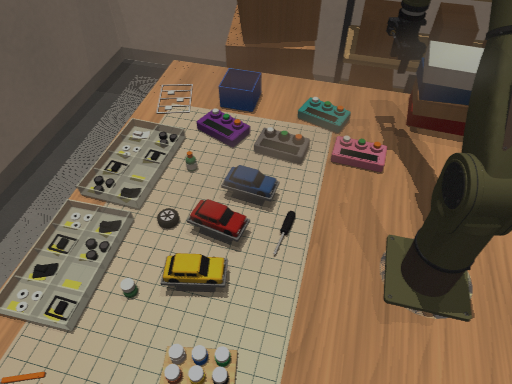

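The top view shows the red car at about (222,181). The grey timer is at about (337,208), with its green button at about (345,207). The arm is at the lower right. Next I'll measure by colour.

```bash
python3 - <<'E'
from h import *
out=[]
for n,rb,gb in(("top",(195,145,250,215),(335,195,357,220)),("side",(180,190,260,250),(270,120,300,150))):
    s=np.load(n+"0.npy",allow_pickle=True).item(); f=s["frame"]; h=cv2.cvtColor(f,cv2.COLOR_RGB2HSV)
    red=((h[...,0]<8)|(h[...,0]>172))&(h[...,1]>150)&(h[...,2]>60)
    grn=(h[...,0]>40)&(h[...,0]<85)&(h[...,1]>80)&(h[...,2]>50)
    for nm,m,b,z in(("red",red,rb,.08),("green",grn,gb,.054)):
        k=np.zeros(m.shape,np.uint8);k[b[1]:b[3],b[0]:b[2]]=m[b[1]:b[3],b[0]:b[2]]
        _,l,stt,c=cv2.connectedComponentsWithStats(k); 
        for i in range(1,len(stt)):
            if stt[i,4]>8: print(n,nm,stt[i],c[i],ray(s,*c[i],z))
        if n=="top" and nm=="red":
            r=cv2.minAreaRect(np.argwhere(k)[:,::-1].astype(np.float32)); print(r,[ray(s,*p,.075)[:2].round(3) for p in cv2.boxPoints(r)])
    c=f[b[1]-0:,:]
    x0,y0,x1,y1=rb; a=cv2.resize(f[y0:y1,x0:x1],None,fx=7 if n=="top" else 5,fy=7 if n=="top" else 5,interpolation=cv2.INTER_NEAREST); out.append(a)
H=max(a.shape[0] for a in out)
cv2.imwrite("pics/crop.png",np.hstack([cv2.copyMakeBorder(a,0,H-a.shape[0],0,0,cv2.BORDER_CONSTANT) for a in out])[:,:,::-1])
E
```

```text
top red [209 156  25  45 638] [221.26018809 178.35423197] [ 0.56219494 -0.00635566  0.08      ]
((221.31956481933594, 178.1106414794922), (19.161178588867188, 43.349971771240234), 10.12467098236084) [array([0.501, 0.037]), array([0.642, 0.011]), array([ 0.629, -0.05 ]), array([ 0.488, -0.023])]
top green [342 202   7   8  42] [345.         205.66666667] [ 0.46610409 -0.40230544  0.054     ]
side red [191 200  55  34 444] [223.40315315 220.59009009] [0.53841947 0.02104686 0.08      ]
side red [198 200  29  21 367] [212.41144414 209.49318801] [ 0.57866509 -0.00723613  0.08      ]
side green [281 131   7   4  24] [284.  132.5] [ 0.46259702 -0.39880118  0.054     ]
```

View pics/crop.png

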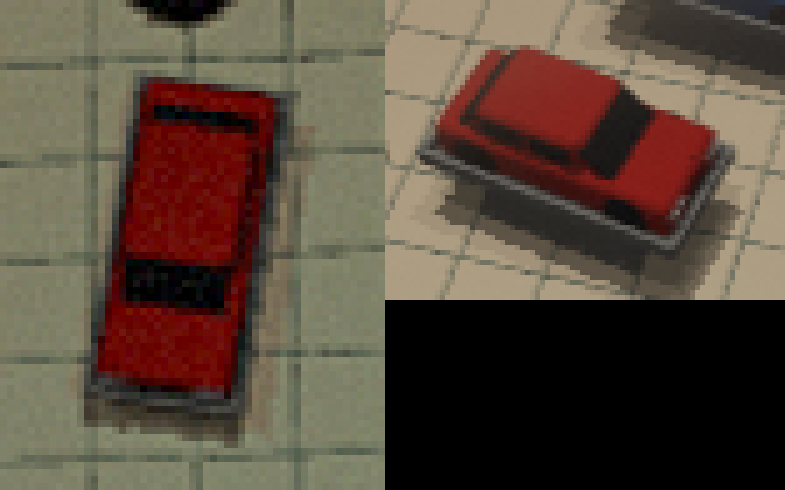

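The crops show the roof quad centred at about (222.1,173.1) in the top view and (212.7,209.5) in the side view. I'll cast both pixels onto the roof plane and work out the shift in tool axes.

```bash
python3 - <<'E'
from h import *
s=get_state(); M=R.from_quat(s["eef_rot"]).as_matrix(); p=s["tool_pos"]
t=np.load("top0.npy",allow_pickle=True).item();d=np.load("side0.npy",allow_pickle=True).item()
a=ray(t,222.1,173.1,.091);b=ray(d,212.7,209.5,.091);print(a,b)
c=(a+b)/2; c[2]=.13
g=np.array([.465,-.401,.10])
print(M.T@(c-p), M.T@(g-c))
E
```

```text
[ 0.57667875 -0.01023886  0.091     ] [0.57412289 0.00067037 0.091     ]
[ 0.55729692 -0.48069393  0.1087332 ] [-0.20277729  0.35789686  0.02943593]
```

```bash
python3 -m jog '[[[0.046,-0.04,0,0,0,0],[0.046,-0.04,0,0,0,0],[0.046,-0.04,0,0,0,0],[0.046,-0.04,0,0,0,0],[0.046,-0.04,0,0,0,0],[0.046,-0.04,0,0,0,0],[0.046,-0.04,0,0,0,0],[0.046,-0.04,0,0,0,0],[0.046,-0.04,0,0,0,0],[0.046,-0.04,0,0,0,0],[0.046,-0.04,0,0,0,0],[0.046,-0.04,0,0,0,0]]]' 0 5
```

```text
clock: 1.6
tool_pos: [0.5714, -0.0058, 0.2384]
eef_rot: [0.993, 0.122, -0.0, 0.0]
contact_force: [0.4, -0.4, 1.0]
opening: 0.006
finger_force: 0.0
```

```bash
python3 -m jog '[[[0.004,0,0.03,0,0,0],[0,0,0.03,0,0,0],[0,0,0.03,0,0,0],[0,0,0.02,0,0,0],[0,0,0,0,0,0],[0,0,0,0,0,0]]]'
python3 - <<'E'
from h import *
a=snapshot("top");b=snapshot("side")
A=cv2.resize(a["frame"][120:240,160:280],None,fx=3.3,fy=3.3);B=cv2.resize(b["frame"][150:270,150:270],None,fx=3.3,fy=3.3)
cv2.imwrite("pics/near.png",np.hstack([A,B])[:,:,::-1]); print(get_state()["tool_pos"],get_state()["contact_force"])
E
```

```text
clock: 2.35
tool_pos: [0.575, -0.0065, 0.1293]
eef_rot: [0.993, 0.122, 0.0, 0.0]
contact_force: [0.9, -0.2, 0.2]
opening: 0.006
finger_force: 0.0
[ 0.57529871 -0.00650739  0.12974424] [-0.48020075 -0.36146979  0.68158243]
```

View pics/near.png

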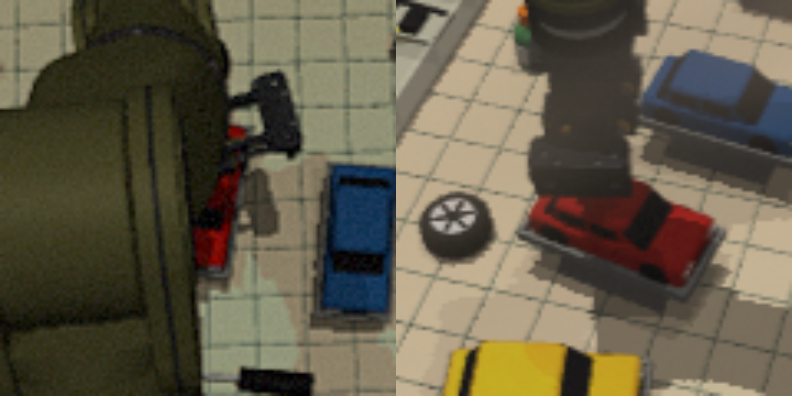

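The hand is over the red roof and clear of the neighbouring cars. I'll descend gently.

```bash
python3 -m jog '[[[0,0,0.012,0,0,0],[0,0,0.011,0,0,0],[0,0,0.007,0,0,0],[0,0,0.004,0,0,0],[0,0,0.002,0,0,0],[0,0,0.002,0,0,0],[0,0,0.001,0,0,0],[0,0,0,0,0,0],[0,0,0,0,0,0]]]'
python3 - <<'E'
from h import *
b=snapshot("side");B=cv2.resize(b["frame"][180:260,170:270],None,fx=6,fy=6)
cv2.imwrite("pics/touch.png",B[:,:,::-1]); s=get_state();print(s["tool_pos"],s["contact_force"],s["joint_torque"])
E
```

```text
clock: 3.58
tool_pos: [0.5747, -0.0065, 0.0899]
eef_rot: [0.993, 0.122, 0.0, 0.0]
contact_force: [0.3, 0.1, 0.4]
opening: 0.008
finger_force: 0.6
[ 0.57469233 -0.00651546  0.08987076] [0.66050494 0.46544203 0.77546344] [ 7.23871897e-03 -5.20569706e+01  2.66685896e-01 -8.88615489e+00
  7.15995429e-04 -9.25625931e-02 -4.05584742e-04]
```

View pics/touch.png

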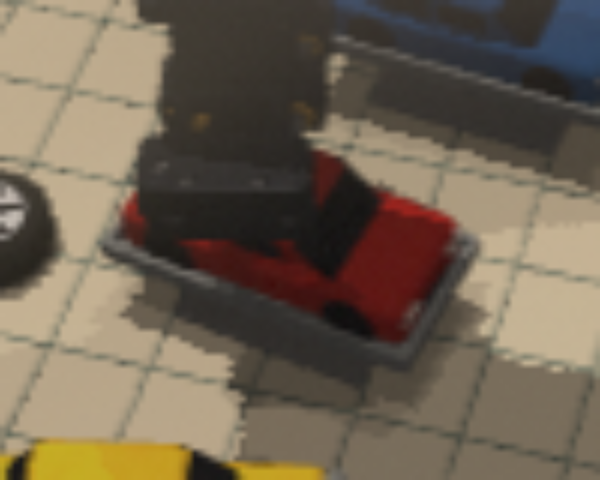

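The picture shows the hand over the roof, with contact only marginal at z≈0.09. I'll go 2 mm lower and average the readings.

```bash
python3 -m jog '[[[0,0,0.001,0,0,0],[0,0,0.001,0,0,0],[0,0,0.001,0,0,0],[0,0,0,0,0,0]]]'
python3 -m jog '[[[0,0,0,0,0,0]]]';python3 -m jog '[[[0,0,0,0,0,0]]]';python3 -m jog '[[[0,0,0,0,0,0]]]'
```

```text
clock: 4.12
tool_pos: [0.5747, -0.0065, 0.0867]
eef_rot: [0.993, 0.122, 0.0, 0.0]
contact_force: [0.7, -0.3, 2.0]
opening: 0.002
finger_force: 1.3
clock: 4.25
tool_pos: [0.5747, -0.0065, 0.0868]
eef_rot: [0.993, 0.122, 0.0, 0.0]
contact_force: [-0.6, -0.3, 2.7]
opening: 0.007
finger_force: 1.3
clock: 4.38
tool_pos: [0.5747, -0.0065, 0.0868]
eef_rot: [0.993, 0.122, 0.0, 0.0]
contact_force: [1.0, -0.1, 2.2]
opening: 0.007
finger_force: 1.3
clock: 4.5
tool_pos: [0.5747, -0.0065, 0.0868]
eef_rot: [0.993, 0.122, 0.0, 0.0]
contact_force: [0.8, 0.5, 2.7]
opening: 0.004
finger_force: 1.3
```

Contact is steady at about 2.4 N with a 4 mm sink, and it's been held for about half a second. Now I'll lift straight off and move toward the timer.

```bash
python3 -m jog '[[[0,0,-0.002,0,0,0],[0,0,-0.004,0,0,0],[0,0,-0.008,0,0,0],[0,0,-0.02,0,0,0],[0,0,-0.03,0,0,0],[0,0,-0.03,0,0,0],[0,0,0,0,0,0]]]'
python3 -m jog '[[[-0.01,0.018,0,0,0,0],[-0.02,0.036,0,0,0,0],[-0.02,0.036,0,0,0,0],[-0.02,0.036,0,0,0,0],[-0.025,0.044,0,0,0,0],[-0.025,0.044,0,0,0,0],[-0.025,0.044,0,0,0,0],[-0.025,0.044,0,0,0,0],[-0.02,0.036,0,0,0,0],[-0.012,0.018,0,0,0,0],[0,0,0,0,0,0],[0,0,0,0,0,0]]]'
python3 - <<'E'
from h import *
a=snapshot("top");b=snapshot("side")
A=cv2.resize(a["frame"][140:240,195:375],None,fx=4.3,fy=4.3)[:, :400];A=cv2.resize(a["frame"][140:250,190:370],(540,330));B=cv2.resize(b["frame"][100:270,150:320],(250,250))
B=cv2.copyMakeBorder(B,0,80,0,0,cv2.BORDER_CONSTANT)
cv2.imwrite("pics/t2.png",np.hstack([A,B])[:,:,::-1]); print(get_state()["tool_pos"],get_state()["contact_force"])
for n,s,bx in(("top",a,(195,145,250,215)),("side",b,(180,190,260,250))):
    for f in(np.load(n+"0.npy",allow_pickle=True).item()["frame"],s["frame"]):
        h=cv2.cvtColor(f,cv2.COLOR_RGB2HSV);m=((h[...,0]<8)|(h[...,0]>172))&(h[...,1]>150)&(h[...,2]>60)
        m=m[bx[1]:bx[3],bx[0]:bx[2]];print(n,m.sum(),np.argwhere(m).mean(0))
E
```

```text
clock: 5.38
tool_pos: [0.5759, -0.0065, 0.1831]
eef_rot: [0.993, 0.121, 0.002, 0.0]
contact_force: [0.6, 0.1, -0.6]
opening: 0.001
finger_force: 0.0
clock: 6.88
tool_pos: [0.4653, -0.3983, 0.1804]
eef_rot: [0.992, 0.123, 0.0, -0.001]
contact_force: [0.1, 0.3, -0.2]
opening: 0.008
finger_force: 0.0
[ 0.465664   -0.39832729  0.18071841] [-0.91745778 -0.00959582 -0.12129442]
top 638 [33.35423197 26.26018809]
top 667 [33.29385307 26.2083958 ]
side 811 [25.56843403 38.42909988]
side 827 [25.74365175 38.29987908]
```

View pics/t2.png

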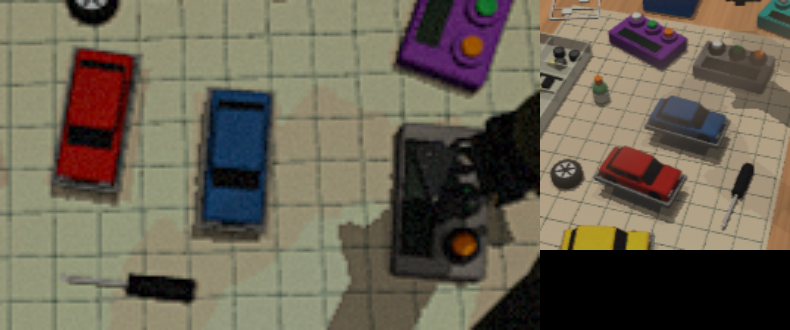

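The red car hasn't moved. The hand is beside and above the grey timer's green button. I'll go down close to it and look.

```bash
python3 -m jog '[[[0,0.0025,0.02,0,0,0],[0,0,0.03,0,0,0],[0,0,0.03,0,0,0],[0,0,0.02,0,0,0],[0,0,0.01,0,0,0],[0,0,0,0,0,0],[0,0,0,0,0,0]]]'
python3 - <<'E'
from h import *
a=snapshot("top");b=snapshot("side")
A=cv2.resize(a["frame"][170:240,310:380],(400,400));B=cv2.resize(b["frame"][100:170,245:315],(400,400))
cv2.imwrite("pics/t3.png",np.hstack([A,B])[:,:,::-1]); s=get_state();p=s["tool_pos"];print(p)
for c in(a,b):
    v=c["mtx"]@R.from_quat(c["orientation"]).inv().apply(p-c["xyz"]);print(v[:2]/v[2])
E
```

```text
clock: 7.85
tool_pos: [0.4658, -0.4033, 0.0717]
eef_rot: [0.993, 0.122, 0.001, 0.001]
contact_force: [1.1, 0.2, 0.4]
opening: 0.006
finger_force: 0.0
[ 0.46569327 -0.40350061  0.07170071]
[346.73238858 204.90509058]
[283.66308663 127.30920998]
```

View pics/t3.png

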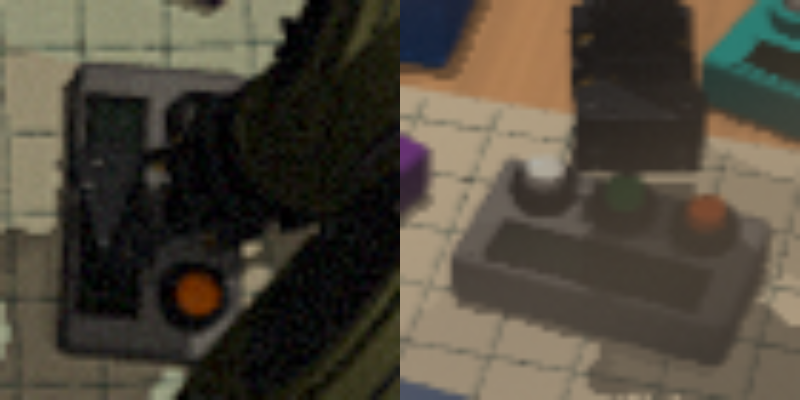

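The side view shows the hand centred above the green button, with orange and white clear at about ±80 px in the crop. The fingertips are hidden behind the hand. I'll press in small steps.

```bash
python3 -m jog '[[[0,0,0.008,0,0,0],[0,0,0.006,0,0,0],[0,0,0.003,0,0,0],[0,0,0.002,0,0,0],[0,0,0.002,0,0,0],[0,0,0,0,0,0],[0,0,0,0,0,0]]]'
python3 -m jog '[[[0,0,0.001,0,0,0],[0,0,0.001,0,0,0],[0,0,0,0,0,0]]]'
python3 -m jog '[[[0,0,0.001,0,0,0],[0,0,0,0,0,0]]]'
```

```text
clock: 8.82
tool_pos: [0.4651, -0.4033, 0.0522]
eef_rot: [0.993, 0.122, 0.0, 0.0]
contact_force: [-2.8, 2.7, 19.9]
opening: 0.008
finger_force: 10.1
clock: 9.2
tool_pos: [0.4652, -0.4034, 0.0519]
eef_rot: [0.993, 0.121, 0.0, 0.001]
contact_force: [-7.2, 4.9, 33.2]
opening: 0.005
finger_force: 16.6
clock: 9.45
tool_pos: [0.4652, -0.4034, 0.0518]
eef_rot: [0.993, 0.121, 0.0, 0.001]
contact_force: [-7.2, 6.8, 39.6]
opening: 0.003
finger_force: 19.9
```

At z≈0.052 the contact is stiff, so either the button is fully in against the collar or something is blocking it. I'll back off in 1–2 mm steps and read the forces to tell which.

```bash
python3 -m jog '[[[0,0,-0.002,0,0,0],[0,0,-0.001,0,0,0],[0,0,0,0,0,0]]]'
for i in 1 2 3 4 5; do python3 -m jog '[[[0,0,-0.0015,0,0,0],[0,0,0,0,0,0]]]' | grep -E 'pos|force'; done
```

```text
clock: 9.82
tool_pos: [0.4651, -0.4033, 0.0522]
eef_rot: [0.993, 0.122, 0.0, 0.001]
contact_force: [-3.7, 1.7, 19.8]
opening: 0.008
finger_force: 10.0
tool_pos: [0.4651, -0.4033, 0.0524]
contact_force: [-1.8, 1.6, 10.2]
finger_force: 5.1
tool_pos: [0.4651, -0.4033, 0.053]
contact_force: [-0.6, 0.0, 3.7]
finger_force: 1.8
tool_pos: [0.4651, -0.4033, 0.0542]
contact_force: [-0.9, -0.0, 3.4]
finger_force: 1.5
tool_pos: [0.4651, -0.4033, 0.0557]
contact_force: [-0.2, -0.3, 2.0]
finger_force: 1.2
tool_pos: [0.4651, -0.4033, 0.0573]
contact_force: [-0.2, 0.2, 2.6]
finger_force: 0.8
```

The force falls from 3.7 N to 1.6 N over 4.3 mm, which is the button's 4→1 N spring. Extrapolating, 4 N comes at z≈0.052, so the button was fully in at the stiff stop. I'll lift clear and check.

```bash
python3 -m jog '[[[0,0,-0.003,0,0,0],[0,0,-0.01,0,0,0],[0,0,-0.03,0,0,0],[0,0,-0.04,0,0,0],[0,0,-0.04,0,0,0],[-0.03,0.03,-0.02,0,0,0],[-0.03,0.04,0,0,0,0],[-0.03,0.04,0,0,0,0],[-0.03,0.04,0,0,0,0],[-0.03,0.03,0,0,0,0],[0,0,0,0,0,0],[0,0,0,0,0,0]]]'
python3 - <<'E'
from h import *
a=snapshot("top");b=snapshot("side")
A=cv2.resize(a["frame"][130:250,200:380],(480,320));B=cv2.resize(b["frame"][100:240,180:320],(320,320))
cv2.imwrite("pics/end.png",np.hstack([A,B])[:,:,::-1])
E
```

```text
clock: 12.58
tool_pos: [0.3638, -0.6129, 0.2004]
eef_rot: [0.993, 0.122, 0.001, -0.001]
contact_force: [-0.4, 1.0, -0.7]
opening: 0.005
finger_force: 0.0
```

View pics/end.png

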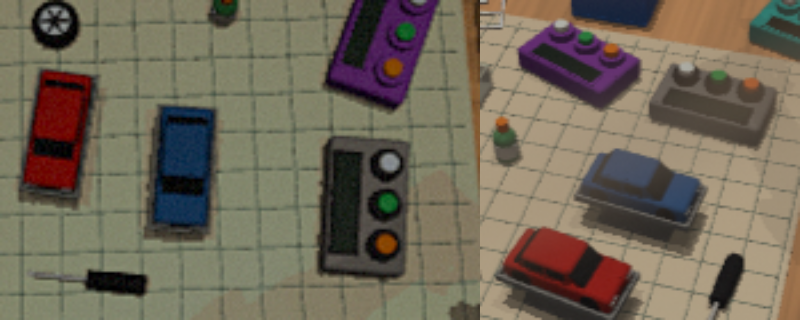

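The view is clear. The green button is back out at about (387,203) in the crop, and the cars, the other buttons and the loose items look unmoved.

```bash
python3 -c "from plant import *; print(finish_job())"
```

```text
the job is handed in; nothing more can be done
None
```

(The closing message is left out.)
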